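# Clamp a sample jar with the cam knob and take off its push-and-turn cap

### The arm

A 6-joint arm with a two-finger parallel gripper is mounted at the origin on the work surface. World frame = base frame: x ahead of the robot, y to its left, z up, the work surface at z = 0. Lengths are in m, angles in rad, forces in N, time in s.
With the tool pointing down it reaches from about 0.425 to 0.95 m from the base axis. Payload 3.5 kg.
Tool frame: the origin (TCP) lies at the very end of the fingers, on their centre line; the grasp point (between the pads) lies 19 mm behind it; z points along the fingers, y is the line along which they close (so a half turn about z gives the same grasp; the last joint's range is limited). The gripper opens to 85 mm and grips with 20 to 120 N. Pads are 22 mm wide; open, the fingers measure 114 mm over their backs; the gripper's body (76 mm by 85 mm) begins 54 mm behind the grasp point. The pads swing forward as they close: fully open they stand 13 mm farther back than shut.
Start: joints at [1.133, 0.286, 1.577, -0, 1.279, -0.15], TCP at [0.192, 0.647, 0.208] pointing down, gripper open.
Joint ranges: [-2.77, 2.77], [-0.9, 2.22], [0.21, 2.48], [-1.53, 4.67], [0.24, 2.81], [-2.84, 2.84]. Speed limits (rad/s): [2.79, 2.79, 3.14, 3.14, 3.14, 3.14].

### API

Orientations are given as a unit quaternion [x, y, z, w].
In Python, from plant import ctrl gives the robot as it stands.
- The arm moves only by the shell command python3 inch.py 'ROWS' [FORCE]. ROWS is a JSON list of rows, 1 to 10 of them, each written [[dx, dy, dz], [rx, ry, rz], opening]: dx, dy, dz in units of 25 mm, then a rotation vector rx, ry, rz in rad, then the opening from 0.0 (shut) to 1.0 (fully open); each row is the pose to reach, as a shift and turn from the pose commanded when the command began, along the tool's axes at that moment; what a row does not reach only later rows make up. A row lasts 1/8 s, in which the tool goes at most 0.0625 m and 0.188 rad, less where a joint would pass 70% of its speed; a pose out of reach is approached as far as the arm can. The fingers move at their own pace and stop on an object; FORCE is the grip in N (left out, the last holds). Time passes only in rows, so rows that do not move let the fingers close. It prints the time, the measured TCP pose, the force, the opening and the grip force at its end. Input that does not fit is refused with a message, and nothing moves.
- ctrl.get_state(): the state, without advancing time (a new reading comes with each control period).
- ctrl.read_camera(name): name is "scene" or "side" or "wrist"; returns a dict with "pixels" (400x640x3 uint8, red, green, blue), "camera_matrix" (3x3 intrinsics, pixels), "xyz" and "orientation" of the camera in the world. Camera axes: x right, y down, z forward; pixel columns grow to the right and rows downward; lengths in m; the calibration is good to about 2 mm. The wrist camera is an equidistant fisheye: a pixel r from the principal point sees the ray r / f radians off the axis. A picture is of the moment at which its call begins. There is no depth.
- ctrl.sign_off(): hands the job in; it is judged then, once.
The state is a dict: "time": time; "qpos": joint angles; "dq": joint speeds; "joint_efforts": joint torques, N m; "eef_pos": TCP position; "tcp_rot": TCP orientation; "contact_force": force on the tool from outside, world axes, zero at the start; "wrist_torque": the same for the moment, N m; "opening": opening from 0.0 (shut) to 1.0 (fully open); "finger_force": force on a finger pad.
Only numpy, scipy, OpenCV 4.12 (cv2) and the standard library are available. Lean on these libraries where they do the work, as an engineer would, in place of code of your own. Each camera call takes 0.05 s, during which the arm holds its last target. There are 200 camera calls.

### The job

Clamp the amber sample jar in the bottle clamp: turn the black knob clockwise (seen from above), regrasping as needed, until the sprung roller drops into the notch of the disc under the knob, and leave it there. Then open the jar: press its safety cap down against its spring, twist it anticlockwise until it comes free, and set the cap down flat in the steel tray. Leave the jar standing clamped and do not disturb the vial, the beaker or the box of wipes.

Things in the scene. Friction and masses are not known exactly. Their poses are not given: they have to be found in the camera images.
- clamp: bottle clamp fixed to the bench. Along its own y: grey V jaw (y +40 to +84 mm, 56 high), the jar, a sliding jaw with sprung rubber pad (56 high) and the shaft of the black cam knob (x 0, y -56). Origin: underside of its dark steel base plate, 12 mm thick, x -50 to +84, y -102 to +84; z up. Guide block of the sprung roller at x 58 to 80, y -56, 52 high.
- knob_grip (a point): point on the knob's vertical axis at the height to grip, 90 mm above the bench. Round fluted black knob, 40 mm across, from 74 to 102 mm high, clear all round above 56 mm; the jar's axis is 85 mm away. The point belongs to the fixed clamp: its orientation does not show how far the knob is turned, and the knob has no pointer. It turns with 0.1 to 0.25 N m and stays where it is left.
- disc_top (a point): point of the fixed clamp on the knob's axis, 46 mm above the bench: top of the steel disc (72 mm across) that turns with the knob. Its one notch in the rim meets the roller 2.1 to 2.95 rad clockwise of the start, different each time: two grasps or more. An eccentric under the disc pushes the sliding jaw on to the jar meanwhile (about 22 N at the notch).
- follower (a joint): the sprung roller (14 mm across, on a plunger along the clamp's x, black button at its tail), m: 0 to 0.001 riding on the rim, grows as it drops in, 0.005 in the notch, dropped above 0.0035. Over the last 0.12 rad the drag fades and the knob pulls onward (0.3 N m); beyond the seat it resists (0.5 N m) and then climbs out, no longer locked. Let go within 0.05 rad, it settles in by itself.
- jar_seat (a point): point of the fixed clamp, 12 mm above the bench, where the middle of the jar's underside stands when it is pressed home into the V jaw.
- jar: round amber sample jar, 48 mm across and 82 high, about 0.2 kg, loose, standing upright between the jaws on the clamp's plate, up to 4 mm short of home before it is clamped; origin: centre of its underside, z up.
- cap: white ribbed push-and-turn cap on the jar, 48 mm across, 24 high, 40 g; origin: centre of its open lower rim, 69 mm above the jar's underside when on, z up. A sprung liner keeps it up in its catches: push it down 4 to 5 mm (6 N to start, 10 N down), keep it down and turn it 35 to 85 degrees anticlockwise from above (60 is right); then it lifts straight off.
- tray: shallow open stainless tray fixed to the bench, 140 (its x) x 190 (its y) mm, rim 12 mm high, walls and floor 3 mm; origin: centre of its underside. To the left or to the right of the clamp.
- vial_block: dark foam block 132 (x) x 180 (y) x 42 mm holding capped sample vials up to 80 mm high, fixed; on the other side of the clamp from the tray; leave alone. Origin: centre of its underside.
- vial: one loose capped glass vial, 27 mm across, 63 high, standing beyond the clamp; leave alone. Origin: centre of its underside.
- beaker: loose glass beaker, 72 mm across, 95 high; leave alone. Origin: centre of its underside.
- wipe_box: open white box of wipes, 75 x 115 x 55 mm; leave alone. Origin: centre of its underside.

How it is judged:
On the way, in this order (a step that is already met when the one before it is completed fails the run):
1. the jar is clamped: the roller has dropped into the notch while the cap is still on the jar (value of joint follower above 0.0035 m and z of cap in the frame of jar below 0.075 m), for 0.3 s.
2. the cap is lifted clear of the jar, which stands upright in the locked clamp (value of joint follower above 0.0035 m and z of cap in the frame of jar above 0.09 m and angle between jar's own z axis and vertical below 0.15 rad), for 0.1 s.
At the end, for the whole second after the job is handed in: The roller is in the notch (follower above 3.5 mm), the jar stands upright (within 0.1 rad) on the clamp's plate (lifted less than 5 mm) within 6 mm of its seat, and the cap lies flat (within 0.15 rad, either way up) and at rest on the floor of the steel tray (value of joint follower above 0.0035 m and horizontal distance between jar and jar_seat below 0.006 m and z of jar in the frame of clamp below 0.017 m and angle between jar's own z axis and vertical below 0.1 rad and x of cap in the frame of tray between -0.07 and 0.07 m and y of cap in the frame of tray between -0.095 and 0.095 m and z of cap in the frame of tray below 0.032 m and (angle between cap's own z axis and vertical below 0.15 rad or angle between cap's own z axis and vertical above 2.99 rad) and linear speed of cap below 0.02 m/s); the robot touches nothing.
It fails at once if the vial, the beaker or the box of wipes is moved more than 20 mm (distance of any of vial, beaker, wipe_box from where it was at the start of the episode above 0.02 m).
It fails at once if the jar is tipped over 0.25 rad or pulled more than 30 mm up out of the clamp (angle between jar's own z axis and vertical above 0.25 rad or z of jar in the frame of clamp above 0.042 m).
It also fails if it takes over 67 s, if anything falls off the work surface, if the arm or the gripper's body presses on something with over 40 N, if the wrist force passes 120 N, or if a joint passes its speed limit or range.

## Working session

There is one attempt and no reset: what is moved stays moved. The work goes in short steps, Python scripts to look and compute and a shell command to move; the robot and the scene stay as the last step left them, time stands still between calls to the robot, and variables do not carry over. Pictures are saved under pics/ and viewed, at most 10 in all, crops included, and the job is handed in when it is done.

```bash
ls; mkdir -p pics; python3 - <<'E'
from plant import ctrl
import cv2
s=ctrl.get_state();print(s)
for n in("scene","side"):
    c=ctrl.read_camera(n);cv2.imwrite(f"pics/{n}0.png",c["pixels"][:,:,::-1]);print(n,c["camera_matrix"],c["xyz"],c["orientation"])
E
```

```text
inch.py
pics
plant.py
{'time': 0.0, 'qpos': array([ 1.13296613e+00,  2.87193010e-01,  1.57821602e+00, -9.81446498e-06,
        1.27860973e+00, -1.49980680e-01]), 'dq': array([-0.00175912,  0.0007047 , -0.00205874, -0.00018948, -0.00016122,
        0.0022403 ]), 'joint_efforts': array([-1.71691969e-03, -4.05988312e+01, -2.92622817e+01, -2.77174995e-04,
        5.88488707e-03, -1.43672440e-05]), 'eef_pos': array([0.19127419, 0.64656935, 0.2070079 ]), 'tcp_rot': array([ 1.43426879e-01,  9.89660173e-01, -1.16239874e-03, -3.46916394e-04]), 'contact_force': array([-0.1060274 ,  0.60596709,  0.59074706]), 'wrist_torque': array([-0.02193754,  0.02319635, -0.01530346]), 'finger_force': 0.0, 'opening': 0.9986445212957065}
scene [[402.33245952   0.         318.55237842]
 [  0.         402.33245952 204.97402561]
 [  0.           0.           1.        ]] [ 1.13284029 -0.22879255  0.73693503] [ 0.76064826  0.53581899 -0.20226812 -0.30561387]
side [[391.62461429   0.         314.73055122]
 [  0.         391.62461429 189.74558753]
 [  0.           0.           1.        ]] [0.51059558 0.62240159 0.62451044] [-0.04281165  0.9121227  -0.40733588  0.01663785]
```

View pics/scene0.png

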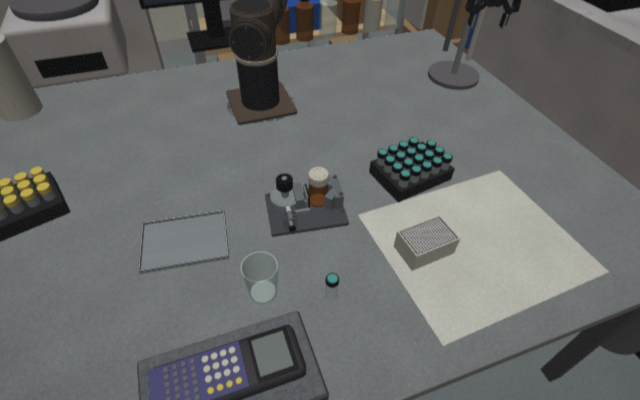

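View pics/side0.png

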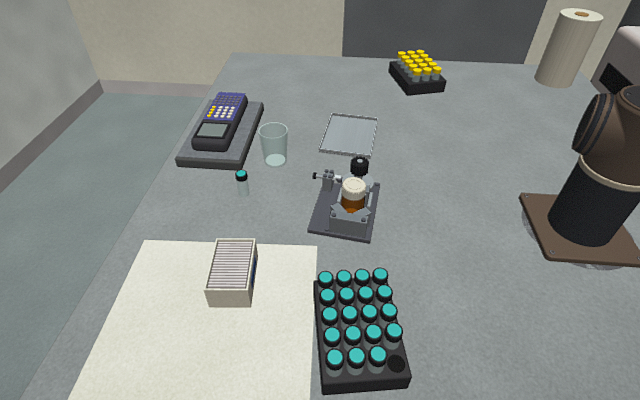

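The scene view shows the knob at about (284,179), the cap at (318,173) and the tray around (185,240). The side view shows the knob at (360,161), the cap at (354,185) and the tray around (349,135). I'll measure these next.

```bash
cat > h.py <<'E'
import numpy as np, cv2
from scipy.spatial.transform import Rotation as R
from plant import ctrl
def ray(c,u,v):
    K=c["camera_matrix"]; d=np.array([(u-K[0,2])/K[0,0],(v-K[1,2])/K[1,1],1.])
    return np.array(c["xyz"]),R.from_quat(c["orientation"]).apply(d)
def plane(c,u,v,z):
    o,d=ray(c,u,v); return o+d*(z-o[2])/d[2]
def proj(c,p):
    q=R.from_quat(c["orientation"]).inv().apply(np.array(p)-c["xyz"]); K=c["camera_matrix"]
    return K[0,0]*q[0]/q[2]+K[0,2],K[1,1]*q[1]/q[2]+K[1,2]
E
python3 - <<'E'
from h import *
pts={"scene":dict(knob=(284.5,179,.102),cap=(318,172.5,.105),t1=(140,270,.012),t2=(229,263,.012),t3=(228,212,.012),t4=(142,220,.012),p1=(271.5,231.5,.012),p2=(347,224,.012),p3=(266,194,.012),vial=(332,279,.063)),
"side":dict(knob=(360,161,.102),cap=(354,183.5,.105),t1=(320,150,.012),t2=(374,156,.012),t3=(378,116,.012),t4=(330,113,.012),p1=(308,232,.012),p2=(370,240,.012),p3=(380,184,.012),vial=(241,174,.063))}
for n in pts:
    c=ctrl.read_camera(n)
    for k,(u,v,z) in pts[n].items(): print(n,k,plane(c,u,v,z).round(4))
    im=c["pixels"][:,:,::-1]
    x0,y0=(255,150) if n=="scene" else (295,140)
    crop=cv2.resize(im[y0:y0+105,x0:x0+105],None,fx=5.7,fy=5.7,interpolation=cv2.INTER_CUBIC)
    globals()[n]=crop
cv2.imwrite("pics/crop1.png",cv2.resize(np.hstack([scene,side]),(800,400)))
E
```

```text
scene knob [ 0.4795 -0.0591  0.102 ]
scene cap [0.4868 0.0199 0.105 ]
scene t1 [ 0.5564 -0.4053  0.012 ]
scene t2 [ 0.6009 -0.2247  0.012 ]
scene t3 [ 0.4536 -0.1971  0.012 ]
scene t4 [ 0.4128 -0.3923  0.012 ]
scene p1 [ 0.5464 -0.1146  0.012 ]
scene p2 [0.5829 0.0596 0.012 ]
scene p3 [ 0.4245 -0.095   0.012 ]
scene vial [ 0.742  -0.0434  0.063 ]
side knob [ 0.4721 -0.061   0.102 ]
side cap [0.484  0.0187 0.105 ]
side t1 [ 0.571 -0.216  0.012]
side t2 [ 0.4294 -0.2035  0.012 ]
side t3 [ 0.4135 -0.4029  0.012 ]
side t4 [ 0.5565 -0.4058  0.012 ]
side p1 [0.5723 0.0751 0.012 ]
side p2 [0.4435 0.0847 0.012 ]
side p3 [ 0.4174 -0.0935  0.012 ]
side vial [ 0.7351 -0.0381  0.063 ]
```

View pics/crop1.png

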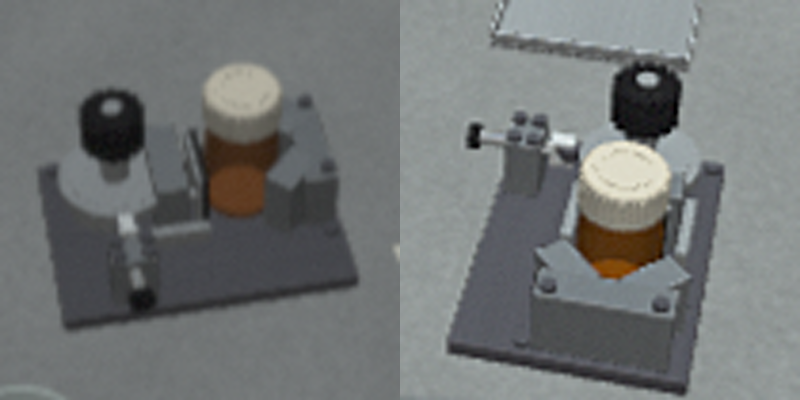

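The crop shows both views of the clamp. The knob top is near (284.4,178.1) in scene and (359.8,160.5) in side. The roller button is at the near (+x) end, and the clamp yaw is about -0.12 rad. I'll go above the knob and look closer with the wrist camera.

Units first: shifts go in units of 25 mm. So -0.348 m is -13.92, -0.259 m is -10.36.

```bash
python3 inch.py '[[[-13.92, -10.36, 0], [0, 0, 0], 0.7], [[-13.92, -10.36, 0], [0, 0, 0], 0.7], [[-13.92, -10.36, 0], [0, 0, 0], 0.7], [[-13.92, -10.36, 0], [0, 0, 0], 0.7], [[-13.92, -10.36, 0], [0, 0, 0], 0.7], [[-13.92, -10.36, 0], [0, 0, 0], 0.7], [[-13.92, -10.36, 0], [0, 0, 0], 0.7]]' 40
python3 inch.py '[[[-5.04, -13.52, 0], [0, 0, -0.79], 0.7], [[-5.04, -13.52, 0], [0, 0, -0.79], 0.7], [[-5.04, -13.52, 0], [0, 0, -0.79], 0.7], [[-5.04, -13.52, 0], [0, 0, -0.79], 0.7], [[-5.04, -13.52, 0], [0, 0, -0.79], 0.7], [[-5.04, -13.52, 0], [0, 0, -0.79], 0.7], [[-5.04, -13.52, 0], [0, 0, -0.79], 0.7], [[-5.04, -13.52, 0], [0, 0, -0.79], 0.7]]'
python3 - <<'E'
from h import *
s=ctrl.get_state();print(s["qpos"].round(3),s["eef_pos"],s["tcp_rot"],s["contact_force"],s["wrist_torque"])
c=ctrl.read_camera("wrist");print(c["camera_matrix"],c["xyz"],c["orientation"]);cv2.imwrite("pics/w1.png",c["pixels"][:,:,::-1])
E
```

```text
time: 1.08
eef_pos: [0.4526, 0.2983, 0.2085]
tcp_rot: [0.144, 0.99, 0.0, 0.0]
contact_force: [0.1, 0.5, 0.9]
opening: 0.701
finger_force: 0.0
time: 2.08
eef_pos: [0.4765, -0.0601, 0.2082]
tcp_rot: [-0.247, 0.969, 0.0, -0.0]
contact_force: [0.4, -0.1, 0.1]
opening: 0.698
finger_force: 0.0
[-3.370e-01 -1.540e-01  2.041e+00  1.000e-03  1.255e+00 -2.409e+00] [ 0.4764782  -0.06009368  0.2082393 ] [-2.47426615e-01  9.68906532e-01  4.34867089e-04 -1.12049952e-04] [ 0.42089946 -0.12787521  0.12237772] [ 0.03106031 -0.00832963 -0.02522038]
[[309.70691629   0.         314.92811693]
 [  0.         309.70691629 203.67953025]
 [  0.           0.           1.        ]] [ 0.41675463 -0.09108585  0.37497916] [0.50517031 0.85231267 0.11664609 0.06899105]
```

View pics/w1.png

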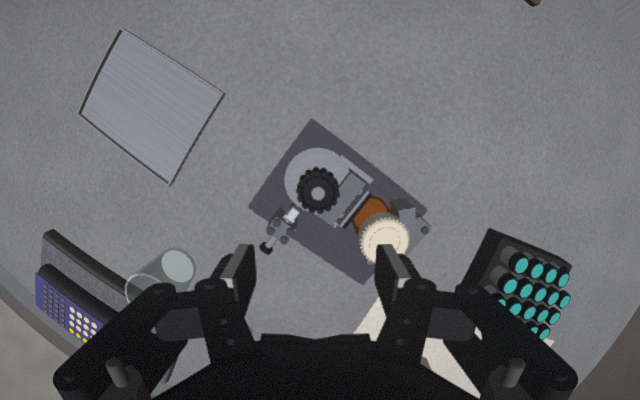

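Wrist view: knob dot at (318,193), cap top at (385,239), disc centred near (315,180), and tray corners at (121,30), (224,95), (170,184) and (80,112).

```bash
cat >> h.py <<'E'
def wplane(c,u,v,z):
    K=c["camera_matrix"]; a=np.array([u-K[0,2],v-K[1,2]]); r=np.hypot(*a); t=r/K[0,0]
    d=np.r_[a/r*np.sin(t),np.cos(t)]; d=R.from_quat(c["orientation"]).apply(d); o=np.array(c["xyz"])
    return o+d*(z-o[2])/d[2]
def totool(s,d): return R.from_quat(s["tcp_rot"]).inv().apply(d).round(4)
E
python3 - <<'E'
from h import *
c=ctrl.read_camera("wrist");im=c["pixels"]
def blob(m,u,v):
    n,l,st,ce=cv2.connectedComponentsWithStats(m.astype(np.uint8)); return st[l[v,u]],ce[l[v,u]]
g=im.max(2); sub=(g<70)
st,ce=blob(sub,306,193);print("knob",st,ce)
cap=(im.min(2)>140); st,ce=blob(cap,385,240);print("cap",st,ce)
dot=(g>100);st,ce=blob(dot,318,193);print("dot",st,ce, wplane(c,*ce,.102))
for n,u,v,z in[("knob",318,192.5,.102),("cap",385,238,.105),("disc",315,180,.046),("t",121,30,.012),("t",224,95,.012),("t",170,184,.012),("t",80,112,.012)]:print(n,wplane(c,u,v,z).round(4))
print("plate corners",[wplane(c,u,v,.012).round(4) for u,v in((311,119),(249,206),(363,284))])
E
```

```text
knob [ 296  167   43   47 1289] [316.5640031 189.3064391]
cap [ 360  218   49   45 1292] [383.37151703 236.97910217]
dot [310 187  14  13 142] [316.65492958 192.77464789] [ 0.47366847 -0.05702596  0.102     ]
knob [ 0.4729 -0.0561  0.102 ]
cap [0.4803 0.0212 0.105 ]
disc [ 0.4737 -0.0587  0.046 ]
t [ 0.4189 -0.3849  0.012 ]
t [ 0.4401 -0.2001  0.012 ]
t [ 0.5724 -0.218   0.012 ]
t [ 0.5478 -0.401   0.012 ]
plate corners [array([ 0.4184, -0.0943,  0.012 ]), array([ 0.5473, -0.1114,  0.012 ]), array([0.5731, 0.0703, 0.012 ])]
```

To row units: 0.137 m is 5.48, 0.12 m is 4.8.

```bash
python3 inch.py '[[[0.04, 0.16, 2.4], [0, 0, 0], 0.7], [[0.04, 0.16, 4], [0, 0, 0], 0.7], [[0.04, 0.16, 4.8], [0, 0, 0], 0.7], [[0.04, 0.16, 5.48], [0, 0, 0], 0.7], [[0.04, 0.16, 5.48], [0, 0, 0], 0.7]]' 60
python3 inch.py '[[[0, 0, 0], [0, 0, 0], 0.0], [[0, 0, 0], [0, 0, 0], 0.0], [[0, 0, 0], [0, 0, 0], 0.0], [[0, 0, 0], [0, 0, 0], 0.0]]' 60
python3 - <<'E'
from h import *
s=ctrl.get_state();print(s["qpos"].round(3),s["contact_force"],s["wrist_torque"])
E
```

```text
time: 2.8
eef_pos: [0.473, -0.0554, 0.0704]
tcp_rot: [-0.249, 0.968, 0.001, -0.001]
contact_force: [-0.4, 0.7, 0.5]
opening: 0.701
finger_force: 0.0
time: 3.3
eef_pos: [0.4755, -0.0577, 0.0734]
tcp_rot: [-0.248, 0.969, -0.002, 0.002]
contact_force: [-0.1, -2.8, 6.3]
opening: 0.426
finger_force: 59.9
[-3.330e-01  1.000e-02  2.156e+00 -1.000e-03  9.720e-01 -2.405e+00] [-0.07748643 -2.83077851  6.32877984] [-0.52716225 -0.0012957  -0.03303397]
```

```bash
python3 inch.py '[[[0, 0, 0], [0, 0, 0.18], 0.0], [[0, 0, 0], [0, 0, 0.36], 0.0], [[0, 0, 0], [0, 0, 0.54], 0.0], [[0, 0, 0], [0, 0, 0.72], 0.0], [[0, 0, 0], [0, 0, 0.9], 0.0]]'
python3 -c 'from plant import ctrl;print(ctrl.get_state()["wrist_torque"],ctrl.get_state()["qpos"])'
python3 inch.py '[[[0, 0, 0], [0, 0, 0.18], 0.0], [[0, 0, 0], [0, 0, 0.36], 0.0], [[0, 0, 0], [0, 0, 0.54], 0.0], [[0, 0, 0], [0, 0, 0.72], 0.0], [[0, 0, 0], [0, 0, 0.9], 0.0], [[0, 0, 0], [0, 0, 0.9], 0.0]]'
python3 - <<'E'
from h import *
s=ctrl.get_state();print(s["qpos"].round(3),s["contact_force"],s["wrist_torque"])
c=ctrl.read_camera("side");im=c["pixels"][:,:,::-1];s2=ctrl.read_camera("scene")["pixels"][:,:,::-1]
cv2.imwrite("pics/crop2.png",np.hstack([cv2.resize(im[140:245,295:400],(400,400)),cv2.resize(s2[150:255,255:360],(400,400))]))
E
```

```text
time: 3.92
eef_pos: [0.4756, -0.0601, 0.0734]
tcp_rot: [0.199, 0.98, -0.003, 0.003]
contact_force: [-0.4, -10.4, 3.9]
opening: 0.422
finger_force: 59.8
[-1.80336377  0.10439961  0.18550966] [-0.33425414  0.01014549  2.15507606 -0.00709095  0.96992245 -1.50025383]
time: 4.68
eef_pos: [0.4739, -0.0617, 0.0734]
tcp_rot: [0.603, 0.797, -0.005, 0.003]
contact_force: [-6.2, -15.6, 6.3]
opening: 0.426
finger_force: 60.2
[-0.336  0.01   2.156 -0.013  0.974 -0.604] [ -6.17679774 -15.57425246   6.27140997] [-2.66390735  1.101522   -0.07450202]
```

View pics/crop2.png

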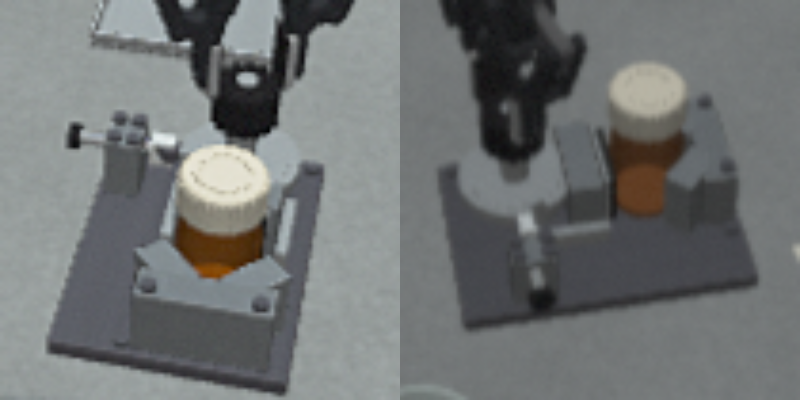

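The crops show the knob gripped and the jar upright, with the button at about (314.7,175) in the raw side image. A side load of about 16 N comes from the grasp being off-centre by about 4 mm. I'll shift to relieve it and track the button while turning on.

```bash
cat > b.py <<'E'
from h import *
s=ctrl.get_state()
im=ctrl.read_camera("side")["pixels"][166:184,306:324].astype(float).mean(2)
w=np.clip(75-im,0,None); y,x=np.mgrid[166:184,306:324]
# plunger right end: dark button centroid
print("j6",s["qpos"][5].round(3),"F",s["contact_force"].round(1),"Tz",s["wrist_torque"][2].round(3),"btn",(w*x).sum()/w.sum(),(w*y).sum()/w.sum(),w.sum())
E
python3 b.py
python3 inch.py '[[[-0.144, -0.08, 0], [0, 0, 0], 0.0], [[-0.144, -0.08, 0], [0, 0, 0.1], 0.0], [[-0.144, -0.08, 0], [0, 0, 0.2], 0.0]]'; python3 b.py
python3 inch.py '[[[0, 0, 0], [0, 0, 0.05], 0.0], [[0, 0, 0], [0, 0, 0.1], 0.0]]'; python3 b.py
python3 inch.py '[[[0, 0, 0], [0, 0, 0.05], 0.0], [[0, 0, 0], [0, 0, 0.1], 0.0]]'|grep -v rot; python3 b.py
```

```text
j6 -0.605 F [ -6.2 -16.2   8.1] Tz -0.057 btn 314.2569476082005 175.7234624145786 731.6666666666666
time: 5.2
eef_pos: [0.4732, -0.0619, 0.0733]
tcp_rot: [0.682, 0.732, -0.001, 0.001]
contact_force: [-3.7, -2.9, 9.4]
opening: 0.423
finger_force: 60.4
j6 -0.411 F [-3.7 -2.9  9.4] Tz 0.117 btn 314.5580061755624 175.68989854433173 755.6666666666666
time: 5.5
eef_pos: [0.473, -0.062, 0.0733]
tcp_rot: [0.717, 0.697, -0.001, 0.0]
contact_force: [-4.5, -3.7, 9.9]
opening: 0.425
finger_force: 60.5
j6 -0.312 F [-4.5 -3.7  9.9] Tz 0.161 btn 315.95007201152185 176.0110417666827 694.3333333333333
time: 5.8
eef_pos: [0.4727, -0.0619, 0.0733]
contact_force: [-4.9, -3.8, 9.9]
opening: 0.425
finger_force: 60.5
j6 -0.215 F [-4.9 -3.8  9.9] Tz 0.528 btn 314.9981801637852 175.9076433121019 732.6666666666667
```

Tz has jumped to 0.53 and the button is moving back out, so the knob is just past the seat. I'll back off in small steps.

```bash
for i in 1; do python3 inch.py '[[[0, 0, 0], [0, 0, -0.04], 0.0], [[0, 0, 0], [0, 0, -0.04], 0.0]]' >/dev/null; python3 b.py
python3 inch.py '[[[0, 0, 0], [0, 0, -0.03], 0.0], [[0, 0, 0], [0, 0, -0.03], 0.0]]' >/dev/null; python3 b.py
python3 inch.py '[[[0, 0, 0], [0, 0, -0.03], 0.0], [[0, 0, 0], [0, 0, -0.03], 0.0]]' >/dev/null; python3 b.py; done
```

```text
j6 -0.256 F [-4.8 -3.2  9.5] Tz 0.44 btn 315.48314108252 175.84915705412598 751.3333333333333
j6 -0.286 F [-4.2 -3.4 10. ] Tz 0.408 btn 315.93999039846375 176.0 694.3333333333333
j6 -0.314 F [-4.5 -4.7  9.3] Tz -0.101 btn 315.9060665362036 175.9848336594912 681.3333333333334
```

Tz has fallen to about 0 with the button fully in. I'll release, raise and check.

```bash
python3 inch.py '[[[0, 0, 0], [0, 0, 0], 0.65], [[0, 0, 0], [0, 0, 0], 0.65], [[0, 0, 0], [0, 0, 0], 0.65]]'; python3 b.py
python3 inch.py '[[[0, 0, -2], [0, 0, 0], 0.65], [[0, 0, -4], [0, 0, 0], 0.75], [[0, 0, -5.6], [0, 0, 0], 0.85], [[0, 0, -5.6], [0, 0, 0], 0.85]]'; python3 b.py
python3 - <<'E'
from h import *
c=ctrl.read_camera("wrist");cv2.imwrite("pics/w2.png",c["pixels"][:,:,::-1])
s=ctrl.read_camera("side")["pixels"][:,:,::-1];s2=ctrl.read_camera("scene")["pixels"][:,:,::-1]
w=cv2.resize(c["pixels"][:,:,::-1],(640,400))
cv2.imwrite("pics/m2.png",np.hstack([np.vstack([cv2.resize(s[140:245,295:400],(260,260),interpolation=2),cv2.resize(s2[150:255,255:360],(260,260),interpolation=2)]),cv2.resize(w[50:350,100:410],(537,520),interpolation=2)]))
E
```

```text
time: 7.12
eef_pos: [0.4725, -0.0603, 0.071]
tcp_rot: [0.717, 0.697, 0.0, -0.001]
contact_force: [0.1, -0.1, 0.7]
opening: 0.646
finger_force: 0.0
j6 -0.314 F [ 0.1 -0.1  0.7] Tz 0.016 btn 315.9626394953906 175.97962154294035 687.0
time: 7.68
eef_pos: [0.4752, -0.0613, 0.2157]
tcp_rot: [0.717, 0.698, 0.002, 0.004]
contact_force: [0.0, 0.8, -0.4]
opening: 0.852
finger_force: 0.0
j6 -0.314 F [ 0.   0.8 -0.4] Tz -0.026 btn 315.97919621749406 175.94704491725767 705.0
```

View pics/m2.png

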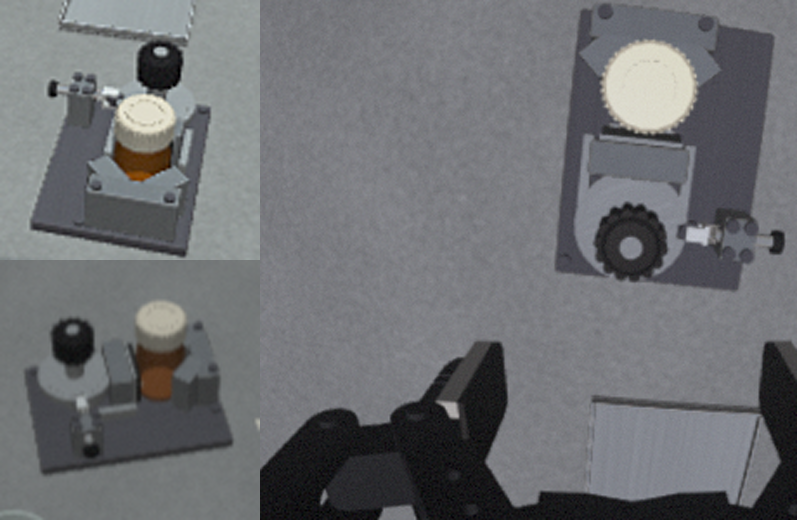

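View pics/w2.png

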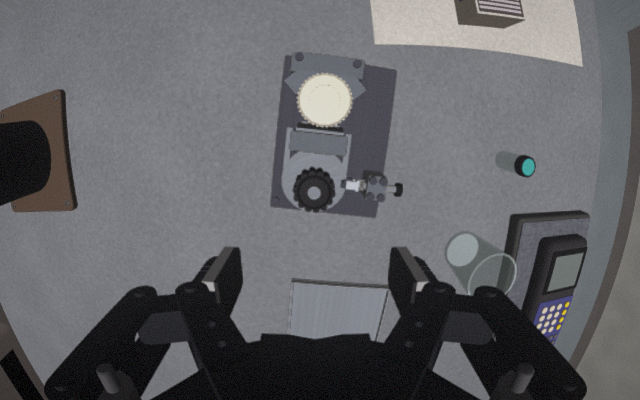

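Both pictures show the roller sitting in the notch and the jar pressed into the V jaw. In the wrist view the cap top is at about (324,100), and the tray is at the bottom.

```bash
python3 - <<'E'
from h import *
c=ctrl.read_camera("wrist");im=c["pixels"]
n,l,st,ce=cv2.connectedComponentsWithStats((im.min(2)>140).astype(np.uint8));k=l[100,324];print(st[k],ce[k])
p=wplane(c,*ce[k],.105);print("cap",p,"knob",wplane(c,314,192,.102))
s=ctrl.get_state();print(s["eef_pos"],s["qpos"],totool(s,np.r_[p[:2],.0755]-s["eef_pos"]))
for n,uv in(("scene",(318,172.5)),("side",(354,183.3))):
  c=ctrl.read_camera(n);q=proj(c,[*p[:2],.105]);print(n,q)
E
```

```text
[ 300   73   56   55 2314] [327.5315471   99.89974071]
cap [0.48452209 0.02634254 0.105     ] knob [ 0.47064294 -0.05596818  0.102     ]
[ 0.4717331 -0.060303   0.2092943] [-3.40979522e-01 -1.64503428e-01  2.04820165e+00  8.18906514e-05
  1.26183916e+00 -3.14003353e-01] [0.0868 0.0109 0.1339]
scene (np.float64(320.26928687744856), np.float64(171.27419886034136))
side (np.float64(353.6559195781697), np.float64(185.95780561070205))
```

To row units: 0.134 m is 5.36, 0.087 m is 3.48.

```bash
python3 inch.py '[[[2.4, 0.32, 0], [0, 0, 0], 0.85], [[3.48, 0.44, 0], [0, 0, 0], 0.85], [[3.48, 0.44, 2.4], [0, 0, 0], 0.85], [[3.48, 0.44, 4], [0, 0, 0], 0.85], [[3.48, 0.44, 4.8], [0, 0, 0], 0.85], [[3.48, 0.44, 5.36], [0, 0, 0], 0.85], [[3.48, 0.44, 5.36], [0, 0, 0], 0.85]]' 90
python3 inch.py '[[[0, 0, 0], [0, 0, 0], 0.0], [[0, 0, 0], [0, 0, 0], 0.0], [[0, 0, 0], [0, 0, 0], 0.0], [[0, 0, 0], [0, 0, 0], 0.0]]' 90; python3 b.py
```

```text
time: 8.9
eef_pos: [0.4854, 0.026, 0.0763]
tcp_rot: [0.717, 0.697, -0.001, -0.001]
contact_force: [0.3, 0.1, 0.5]
opening: 0.852
finger_force: 0.0
time: 9.4
eef_pos: [0.4872, 0.0257, 0.0799]
tcp_rot: [0.717, 0.698, 0.0, 0.001]
contact_force: [-2.7, -1.0, 7.4]
opening: 0.006
finger_force: 3.4
j6 -0.128 F [-2.7 -1.   7.4] Tz 0.016 btn 315.9519564140664 175.98712233779096 673.0
```

The fingers closed on nothing, so I need to look.

```bash
python3 - <<'E'
from h import *
s=ctrl.get_state();print(s)
a=ctrl.read_camera("side")["pixels"][:,:,::-1];b=ctrl.read_camera("scene")["pixels"][:,:,::-1]
cv2.imwrite("pics/m3.png",np.hstack([cv2.resize(a[110:245,280:415],(400,400)),cv2.resize(b[130:265,240:375],(400,400))]))
E
```

```text
{'time': 9.45, 'qpos': array([-1.55416114e-01,  2.10328259e-02,  2.12989404e+00, -2.36481571e-04,
        9.87983393e-01, -1.28437320e-01]), 'dq': array([ 8.53137653e-04,  8.60204165e-04,  4.70742214e-04,  5.95280820e-05,
       -7.08956909e-04,  4.43451590e-04]), 'joint_efforts': array([-1.23532768e-01, -2.32101005e+01, -2.35897064e+01,  5.97861595e-02,
       -6.82223551e-01,  1.31346401e-04]), 'eef_pos': array([0.4874432 , 0.02570414, 0.07996713]), 'tcp_rot': array([0.71653465, 0.6975502 , 0.00072564, 0.00113226]), 'contact_force': array([-2.79808868,  0.57374308,  6.25251542]), 'wrist_torque': array([ 0.03746212,  0.50293566, -0.04031795]), 'finger_force': 3.3953885587106925, 'opening': -0.0063650600222056545}
```

View pics/m3.png

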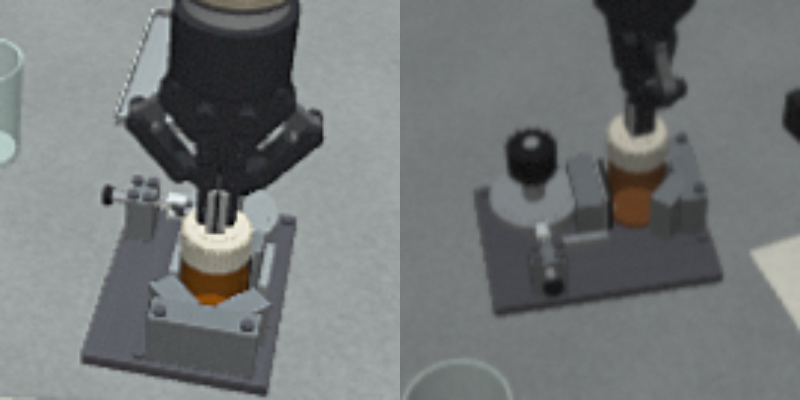

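The crops show shut fingers at the cap's top, with the tips hidden. I'll project the TCP into both views and compare it with the cap outline.

```bash
python3 - <<'E'
from h import *
s=ctrl.get_state();p=s["eef_pos"]
for n,o in(("side",(280,110)),("scene",(240,130))):
  c=ctrl.read_camera(n)
  for z in(.08,.105,.14):print(n,z,(np.array(proj(c,[p[0],p[1],z]))-o)*2.963)
  im=c["pixels"]; m=(im.min(2)>125)&(im[:,:,0].astype(int)-im[:,:,2]>8);ys,xs=np.nonzero(m[o[1]+60:o[1]+95,o[0]+55:o[0]+95]);print("white bbox",(xs.min()+55)*2.96,(xs.max()+55)*2.96,(ys.min()+60)*2.96,(ys.max()+60)*2.96)
E
```

```text
side 0.08 [211.50239001 251.26611905]
side 0.105 [213.9695322  224.17021114]
side 0.14 [217.60450548 184.24835265]
white bbox 180.56 248.64 210.16 269.36
scene 0.08 [237.63132518 148.00809381]
scene 0.105 [238.35756442 124.83757396]
scene 0.14 [239.42334407  90.83408438]Traceback (most recent call last):
  File "<stdin>", line 6, in <module>
    return umr_minimum(a, axis, None, out, keepdims, initial, where)
ValueError: zero-size array to reduction operation minimum which has no identity
```

```bash
python3 inch.py '[[[0, 0, -1.2], [0, 0, 0], 0.0], [[0, 0, -2.4], [0, 0, 0], 0.0], [[0, 0, -2.4], [0, 0, 0], 0.0], [[0, 0, -2.4], [0, 0, 0], 0.0]]'
python3 - <<'E'
from h import *
s=ctrl.get_state();p=s["eef_pos"]
out=[]
for n in("side","scene"):
  c=ctrl.read_camera(n);im=np.ascontiguousarray(c["pixels"][:,:,::-1]);u,v=proj(c,p);u0,v0=int(u)-40,int(v)-45
  cr=cv2.resize(im[v0:v0+80,u0:u0+80],(400,400),interpolation=cv2.INTER_CUBIC)
  for z,col in((0,(0,0,255)),(.02,(0,255,0))):
    q=proj(c,p+[0,0,z]);cv2.drawMarker(cr,(int((q[0]-u0)*5),int((q[1]-v0)*5)),col,cv2.MARKER_CROSS,14,1)
  out.append(cr)
cv2.imwrite("pics/m4.png",np.hstack(out));print(p)
E
python3 b.py
```

```text
time: 10.15
eef_pos: [0.4859, 0.026, 0.1371]
tcp_rot: [0.717, 0.697, -0.0, -0.0]
contact_force: [-0.3, -0.0, -0.2]
opening: -0.0
finger_force: 0.0
[0.48591173 0.02597991 0.1370714 ]
j6 -0.128 F [-1.  -0.1  0.1] Tz -0.034 btn 315.9663906478325 175.97223575255725 684.3333333333333
```

View pics/m4.png

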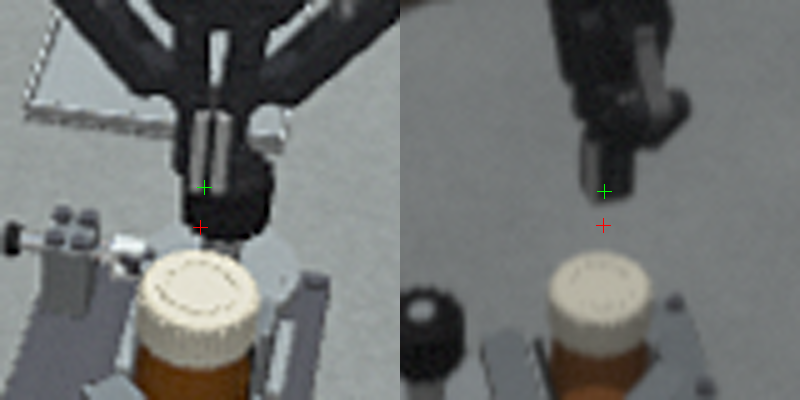

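The crosses show that the real fingertips sit about 18 mm above the reported TCP (green is +20 mm), which is why the fingers closed on top of the cap. The cap is still in place and centred. I'll regrasp lower.

```bash
python3 inch.py '[[[0, 0, 0], [0, 0, 0], 0.9], [[0, 0, 0], [0, 0, 0], 0.9], [[0, 0, 0], [0, 0, 0], 0.9], [[0, 0, 1.6], [0, 0, 0], 0.9], [[0, 0, 2.8], [0, 0, 0], 0.9], [[0, 0, 3.44], [0, 0, 0], 0.9], [[0, 0, 3.44], [0, 0, 0], 0.9]]' 100
python3 inch.py '[[[0, 0, 0], [0, 0, 0], 0.0], [[0, 0, 0], [0, 0, 0], 0.0], [[0, 0, 0], [0, 0, 0], 0.0], [[0, 0, 0], [0, 0, 0], 0.0]]' 100; python3 b.py
```

```text
time: 11.18
eef_pos: [0.4854, 0.026, 0.0505]
tcp_rot: [0.717, 0.697, -0.001, -0.001]
contact_force: [-0.9, -0.7, 0.7]
opening: 0.9
finger_force: 0.0
time: 11.68
eef_pos: [0.486, 0.0258, 0.0529]
tcp_rot: [0.716, 0.698, -0.001, -0.0]
contact_force: [-4.3, 0.2, 5.3]
opening: 0.546
finger_force: 101.4
j6 -0.128 F [-4.3  0.2  5.3] Tz -0.015 btn 317.1417089678511 174.48138747884943 788.0
```

```bash
python3 inch.py '[[[0, 0, 0.16], [0, 0, 0], 0.0], [[0, 0, 0.32], [0, 0, 0], 0.0], [[0, 0, 0.32], [0, 0, 0], 0.0]]'
python3 inch.py '[[[0, 0, 0.12], [0, 0, 0], 0.0], [[0, 0, 0.12], [0, 0, 0], 0.0]]'
```

```text
time: 12.1
eef_pos: [0.4863, 0.0258, 0.0486]
tcp_rot: [0.716, 0.698, -0.002, -0.001]
contact_force: [-14.6, 1.1, 26.4]
opening: 0.546
finger_force: 103.8
time: 12.35
eef_pos: [0.4864, 0.0258, 0.0484]
tcp_rot: [0.716, 0.698, -0.002, -0.002]
contact_force: [-23.4, 1.7, 44.1]
opening: 0.544
finger_force: 105.8
```

To row units: -0.004 m is -0.16.

```bash
python3 inch.py '[[[0, 0, -0.16], [0, 0, 0], 0.0], [[0, 0, -0.16], [0, 0, -0.15], 0.0], [[0, 0, -0.16], [0, 0, -0.3], 0.0], [[0, 0, -0.16], [0, 0, -0.45], 0.0], [[0, 0, -0.16], [0, 0, -0.6], 0.0], [[0, 0, -0.16], [0, 0, -0.75], 0.0], [[0, 0, -0.16], [0, 0, -0.9], 0.0], [[0, 0, -0.16], [0, 0, -1.05], 0.0], [[0, 0, -0.16], [0, 0, -1.05], 0.0]]'
python3 b.py
```

```text
time: 13.48
eef_pos: [0.4852, 0.0258, 0.0486]
tcp_rot: [0.269, 0.963, -0.001, -0.003]
contact_force: [-13.9, 0.4, 23.6]
opening: 0.54
finger_force: 103.4
j6 -1.18 F [-13.9   0.4  23.6] Tz 0.065 btn 315.96258000984733 175.99507631708522 677.0
```

```bash
python3 inch.py '[[[0, 0, -0.32], [0, 0, 0], 0.0], [[0, 0, -0.64], [0, 0, 0], 0.0], [[0, 0, -0.8], [0, 0, 0], 0.0], [[0, 0, -0.8], [0, 0, 0], 0.0]]'
python3 b.py
```

```text
time: 14.02
eef_pos: [0.4878, 0.0258, 0.0654]
tcp_rot: [0.271, 0.963, 0.001, 0.002]
contact_force: [-0.2, 0.5, -0.8]
opening: 0.542
finger_force: 102.9
j6 -1.178 F [-0.2  0.5 -0.8] Tz 0.039 btn 315.94181459566073 175.97879684418146 676.0
```

```bash
python3 inch.py '[[[0, 0, -2], [0, 0, 0], 0.0], [[0, 0, -3.4], [0, 0, 0], 0.0], [[0, 0, -3.4], [0, 0, 0], 0.0]]'
python3 inch.py '[[[-1.2, -1.8, 0], [0, 0, 0], 0.0], [[-2.4, -3.72, 0], [0, 0, 0], 0.0], [[-3.6, -5.6, 0], [0, 0, 0], 0.0], [[-4.8, -7.48, 0], [0, 0, 0], 0.0], [[-6, -9.32, 0], [0, 0, 0], 0.0], [[-6.8, -10.6, 0], [0, 0, 0], 0.0], [[-7.08, -11, 0], [0, 0, 0], 0.0], [[-7.08, -11, 0], [0, 0, 0], 0.0]]'
python3 - <<'E'
from h import *
s=ctrl.get_state();print(s["contact_force"])
out=[]
for n in("side","scene"):
  im=ctrl.read_camera(n)["pixels"][:,:,::-1]
  out.append(cv2.resize(im[60:260,270:470] if n=="side" else im[80:280,130:360],(400,400)))
cv2.imwrite("pics/m5.png",np.hstack(out))
E
```

```text
time: 14.45
eef_pos: [0.4896, 0.0256, 0.1535]
tcp_rot: [0.271, 0.963, 0.001, 0.005]
contact_force: [-0.1, -1.1, -1.0]
opening: 0.546
finger_force: 103.0
time: 15.45
eef_pos: [0.4938, -0.3007, 0.1482]
tcp_rot: [0.271, 0.963, 0.001, -0.001]
contact_force: [0.0, 0.5, -1.5]
opening: 0.545
finger_force: 103.0
[ 0.00574773  0.52977122 -1.48288061]
```

View pics/m5.png

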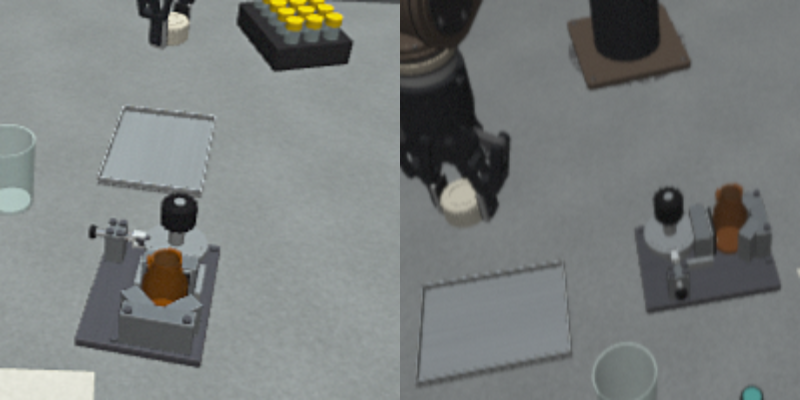

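The pictures show the cap held level over the tray, and the jar open and upright in the clamp. I'll lower the cap with care.

To row units: 0.163 m is 6.52, 0.16 m is 6.4.

```bash
python3 inch.py '[[[0, 0, 2], [0, 0, 0], 0.0], [[0, 0, 4], [0, 0, 0], 0.0], [[0, 0, 5.6], [0, 0, 0], 0.0], [[0, 0, 6.4], [0, 0, 0], 0.0], [[0, 0, 6.52], [0, 0, 0], 0.0], [[0, 0, 6.52], [0, 0, 0], 0.0]]'
python3 inch.py '[[[0, 0, 0.12], [0, 0, 0], 0.0], [[0, 0, 0.2], [0, 0, 0], 0.0], [[0, 0, 0.2], [0, 0, 0], 0.0]]'
```

```text
time: 16.3
eef_pos: [0.4953, -0.3015, -0.012]
tcp_rot: [0.27, 0.963, -0.001, 0.001]
contact_force: [0.8, 0.5, 0.2]
opening: 0.546
finger_force: 103.0
time: 16.68
eef_pos: [0.4941, -0.3011, -0.0183]
tcp_rot: [0.271, 0.963, -0.0, 0.0]
contact_force: [0.8, 0.7, -0.0]
opening: 0.541
finger_force: 103.0
```

To row units: 0.002 m is 0.08.

```bash
python3 inch.py '[[[0, 0, 0.08], [0, 0, 0], 0.0], [[0, 0, 0.08], [0, 0, 0], 0.0]]'
```

```text
time: 16.92
eef_pos: [0.4939, -0.3009, -0.0208]
tcp_rot: [0.271, 0.963, 0.0, -0.0]
contact_force: [0.6, -0.5, 0.3]
opening: 0.538
finger_force: 103.0
```

```bash
python3 inch.py '[[[0, 0, 0.08], [0, 0, 0], 0.0], [[0, 0, 0.08], [0, 0, 0], 0.0]]'; python3 inch.py '[[[0, 0, 0.06], [0, 0, 0], 0.0], [[0, 0, 0.06], [0, 0, 0], 0.0]]'
```

```text
time: 17.18
eef_pos: [0.4943, -0.3012, -0.022]
tcp_rot: [0.27, 0.963, -0.0, 0.0]
contact_force: [-0.8, 0.5, 4.3]
opening: 0.541
finger_force: 105.3
time: 17.42
eef_pos: [0.4942, -0.3012, -0.0221]
tcp_rot: [0.27, 0.963, 0.0, -0.001]
contact_force: [-4.8, 3.3, 12.6]
opening: 0.54
finger_force: 110.0
```

It's touching the tray floor, so I'll release and retreat.

To row units: -0.003 m is -0.12.

```bash
python3 inch.py '[[[0, 0, -0.12], [0, 0, 0], 0.0], [[0, 0, -0.12], [0, 0, 0], 0.75], [[0, 0, -0.12], [0, 0, 0], 0.75], [[0, 0, -0.12], [0, 0, 0], 0.8]]' 20
python3 inch.py '[[[0, 0, -0.8], [0, 0, 0], 0.8], [[0, 0, -2.4], [0, 0, 0], 0.8], [[0, 0, -4.8], [0, 0, 0], 0.8], [[0, 0, -7.2], [0, 0, 0], 0.8], [[0, 0, -8], [0, 0, 0], 0.8], [[0, 0, -8], [0, 0, 0], 0.8], [[0, 0, -8], [0, 0, 0], 0.8]]'; python3 b.py
python3 - <<'E'
from h import *
out=[]
for n in("side","scene"):
  im=ctrl.read_camera(n)["pixels"][:,:,::-1]
  out.append(cv2.resize(im[60:260,220:420] if n=="side" else im[120:320,130:360],(400,400)))
cv2.imwrite("pics/m6.png",np.hstack(out))
E
```

```text
time: 17.92
eef_pos: [0.4939, -0.3009, -0.0215]
tcp_rot: [0.271, 0.963, 0.0, -0.0]
contact_force: [0.0, 0.1, 0.2]
opening: 0.8
finger_force: 0.0
time: 18.8
eef_pos: [0.4929, -0.3, 0.1766]
tcp_rot: [0.27, 0.963, 0.001, -0.002]
contact_force: [-0.7, 0.8, -1.0]
opening: 0.801
finger_force: 0.0
j6 -1.745 F [-0.7  0.8 -1. ] Tz 0.015 btn 315.95292987512 175.96493756003844 694.0000000000001
```

View pics/m6.png

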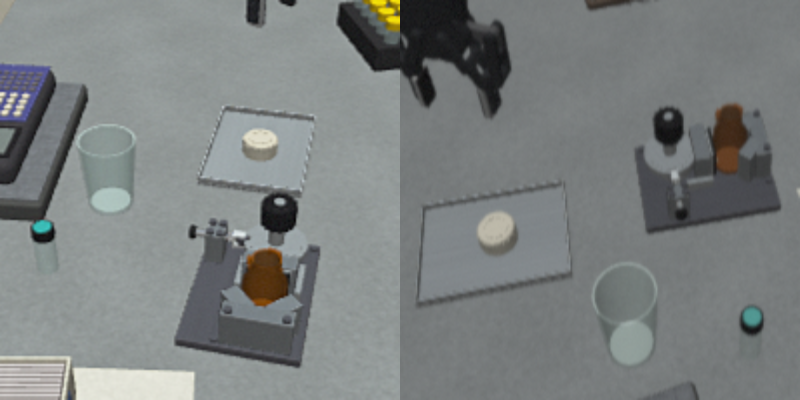

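The cap lies flat in the middle of the tray, the jar stands clamped, the roller is in, and the gripper is clear.

```bash
python3 -c 'from plant import ctrl;print(ctrl.sign_off())'
```

```text
the job is handed in; nothing more can be done
None
```

I handed the job in at about 19 s; no verdict came back, but my last pictures show the jar upright in the locked clamp, the cap flat in the steel tray, and the vial, beaker and box of wipes apparently undisturbed.

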